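# Load the painting caddy and rock it free of its weighted stand

## Task

Clear up after ball painting: move the three painted balls from the drying board into the three empty wells of the wooden caddy, one ball in each well. Then take the caddy by its upright grip and rock it side to side, across its long axis and only a few degrees each way, until it works loose from the rubber beads of its weighted stand; a straight pull would only bring the stand up with it, and the stand must stay on the table. Finish still holding the loaded caddy, level and still, a couple of centimetres clear above the stand, and leave the figure, the paint jar and the marker where they are.

Things in the scene. Friction and masses are not known exactly. Their poses are not given: they have to be found in the camera images.
- ball1_center (a point): centre of the blue ball with white dots: a hard painted wooden ball 32 mm in diameter, about 14 g. Three of the four balls start in the holes of the drying board, the other one already lies in a well of the caddy; which one differs.
- ball2_center (a point): centre of the red ball with yellow dots: a hard painted wooden ball 32 mm in diameter, about 14 g. Three of the four balls start in the holes of the drying board, the other one already lies in a well of the caddy; which one differs.
- ball3_center (a point): centre of the white ball with black dots: a hard painted wooden ball 32 mm in diameter, about 14 g. Three of the four balls start in the holes of the drying board, the other one already lies in a well of the caddy; which one differs.
- ball4_center (a point): centre of the orange ball with blue dots: a hard painted wooden ball 32 mm in diameter, about 14 g. Three of the four balls start in the holes of the drying board, the other one already lies in a well of the caddy; which one differs.
- board: the drying board, a thick plank fixed to the table: 220 mm long (its x) by 70 mm (its y), 30 mm thick; origin at the centre of its underside. Three round holes 25 mm wide in a row along x, 70 mm apart, the middle one at the centre; a ball rests on the rim of a hole with its centre 10 mm above the board's top (40 mm above the table).
- caddy_grip (a point): point inside the caddy's upright wooden grip, 64 mm above the caddy's underside; x along the caddy's long axis, y across it, z up. The grip is a paddle 34 mm wide along x and 16 mm thick along y, rising 24 to 84 mm above the underside: pinch it across y. The caddy is a beech block 216 mm long, 48 mm wide (y), 24 mm high, about 240 g empty.
- caddy_foot (a point): centre of the caddy's underside; same axes as caddy_grip. At the start it rests on the stand's plate, 6 mm above the table.
- well1 (a point): where the centre of a ball lies when it rests in the first well, at x = -86 mm along the caddy. Each well is a round hole 25 mm wide and 9 mm deep; a ball sits on its rim, its centre 10 mm above the block's top face and 34 mm above the caddy's underside, and centres itself.
- well2 (a point): the same for the second well, at x = -46 mm along the caddy
- well3 (a point): the same for the third well, at x = +46 mm along the caddy
- well4 (a point): the same for the fourth well, at x = +86 mm along the caddy
- stand: the weighted stand, about 2.3 kg, loose on the table: a dark steel plate 236 mm (its x, the caddy's long axis) by 180 mm (its y), 6 mm thick; origin at the centre of its underside. Two aluminium cheeks 170 mm long, tops 28 mm above the table, inner faces at y = +-32 mm, stand beside the caddy's long sides. Low end stops keep the caddy from sliding out along x.
- figure: bystander: a painted blue figure 165 mm tall on a black plinth 80 by 60 mm; origin at the centre of its underside
- paint_jar: bystander: a yellow paint jar with a white lid, 60 mm in diameter, 85 mm tall; origin at the centre of its underside
- marker: bystander: a black paint marker lying flat, about 160 mm long along its x and 12 mm thick; origin under its middle
- bead_left (a point): middle of the left rubber bead (on the stand, y = +24 mm, 20 mm above the table): a sprung bead 10 mm thick along x that presses with about 40 N on the caddy's side along a line 14 mm above its underside, holding that side by about 25 N of friction. Tilt the caddy about this line and its other side slips up and stays up.
- bead_right (a point): the same for the right rubber bead, at y = -24 mm. The caddy comes free once its underside has risen past both beads, 15 to 20 mm in all.

How it is judged:
By the outcome, as a careful person would: the job done as asked, in the order asked, and still so for the second after the job is handed in, while the arm keeps its last pose, push and grip.
It also fails if it takes over 67 s, if anything falls off the work surface, if the arm or the gripper's body presses on something with over 40 N, if the wrist force passes 120 N, or if a joint passes its speed limit or range.

## Robot

A 6-joint arm with a two-finger parallel gripper is mounted at the origin on the work surface. World frame = base frame: x ahead of the robot, y to its left, z up, the work surface at z = 0. Lengths are in m, angles in degrees, forces in N, time in s.
With the tool pointing down it reaches from about 0.25 to 0.725 m from the base axis. Payload 9.7 kg.
Tool frame: the origin (TCP) lies at the very end of the fingers, on their centre line; the grasp point (between the pads) lies grasp_offset behind it (grasp_offset is the distance from the TCP to the grasp point, in m); z points along the fingers, y is the line along which they close (so a half turn about z gives the same grasp; the last joint's range is limited). The gripper opens to 85 mm and grips with 20 to 120 N. Pads are 22 mm wide; open, the fingers measure 114 mm over their backs; the gripper's body (76 mm by 85 mm) begins 54 mm behind the grasp point. The pads swing forward as they close: fully open they stand 13 mm farther back than shut.
Start: joints at [74.771, 4.979, 10.078, 95.1, 0, 90], TCP at [0.144, 0.531, 0.231] pointing down, gripper open.
Joint ranges: [-179.16, 179.16], [-48.56, 103.87], [-65.8, 70.77], [-126.05, 130.52], [-82.76, 87.17], [-180, 180]. Speed limits (degrees/s): [127.2, 127.2, 147.25, 180, 180, 180].

## Interface

Orientations are given as [roll, pitch, yaw] about the fixed x, y, z axes, in that order (R = Rz(yaw) Ry(pitch) Rx(roll)).
In Python, from workcell import get_obs, camera, calibration, job_done, recognise, cut_out, mark_of, grasp_offset gives the robot as it stands.
- The arm moves only by the tool servo_tool, never from a script. Its argument "moves" is a list of rows, each a list of 3 entries, a list of its own where there are three numbers: the turn, a rotation vector about the tool's x, y, z in degrees, then the shift along the tool's x, y, z in m, then the opening in per cent of the stroke, from 0 (shut) to 100 (fully open). In form: [[[ax, ay, az], [x, y, z], claw], ...]. A call has 1 to 12 rows; each row shifts and turns the commanded pose from where the row before left it, along the tool's axes as they then stand; what a row does not reach is not made up. A row lasts 1/10 s, in which the tool goes at most 50 mm and 8.59 degrees, less where a joint would pass 70% of its speed; a pose out of reach is approached as far as the arm can. A call is refused whole if a number of a shift passes 0.05 or a number of a turn 8.59, either way. A call with a gripper value outside its range is refused whole. The fingers move at their own pace and stop on an object; "force" is the grip in N (left out, the last holds). Time passes only in rows, so rows that do not move let the fingers close. It gives the time, the measured TCP pose, the force, the opening and the grip force at its end, in the units of the state.
- get_obs(): the state, without advancing time (a new reading comes with each control period).
- camera(name): name is "side" or "top" or "wrist"; returns (picture, depth): 400x640x3 uint8, red, green, blue; 400x640 float32, m along the optical axis (not along the pixel's ray), 0 where there is no reading.
- calibration(name): a dict with "camera_matrix" (3x3 intrinsics, pixels), "R" (3x3) and "t" (3): a world point X has camera coordinates R X + t. Camera axes: x right, y down, z forward; pixel columns grow to the right and rows downward; lengths in m; the calibration is good to about 2 mm. A picture is of the moment at which its call begins: read the wrist's pose just before it. calibration takes no time and is no camera call; for the wrist camera it gives the pose at the moment of the call.
- job_done(): hands the job in; it is judged then, once.
Trained networks look in the newest picture that a camera, given by its name, has taken for a name from the list of things; names that differ only in an ending like _2 or _b are one class to them, and where a whole thing is asked for, a point or a joint stands for the part that bears it (a point fixed in the world has none). Each returns a list of dicts, best first, with "score" (0 to 1); they miss things now and then, are a little off and sometimes report something else, mostly with a low value. They report only what shows in the picture. A call takes as long as a camera call.
- recognise(name, camera): "xyz" ([x, y, z] in m, in the coordinates of the camera as it stood for that picture, good to about 4 mm: the middle of the surface that is visible of it).
- cut_out(name, camera): "mask" (400x640 bool, what is visible of it).
- mark_of(name, camera): "xyz" ([x, y, z] in m, in the coordinates of the camera as it stood for that picture, good to about 4 mm: a listed point, or the origin of a listed thing).
The state is a dict: "time": time; "q": joint angles; "qd": joint speeds; "joint_efforts": joint torques, N m; "ee_pos": TCP position; "tcp_rot": TCP orientation; "wrist_force": force on the tool from outside, world axes, zero at the start; "torque": the same for the moment, N m; "opening": finger opening in m; "grasp_force": force on a finger pad.
Only numpy, scipy, OpenCV 4.12 (cv2) and the standard library are available. Lean on these libraries where they do the work, as an engineer would, in place of code of your own. Each camera call takes 0.05 s, during which the arm holds its last target. There are 200 camera calls.

## Working session

There is one attempt and no reset: what is moved stays moved. The work goes in short steps, Python scripts to look and compute and a tool call to move; the robot and the scene stay as the last step left them, time stands still between calls to the robot, and variables do not carry over. Pictures are saved under pics/ and viewed, at most 10 in all, crops included, and the job is handed in when it is done.

Besides the shell and the picture viewer there is one more tool, called after ">>>" as a command line: name --argument value ..., lists and objects as JSON in quotes. servo_tool: Moves the arm, as the interface text tells. Its arguments: {"type":"object","properties":{"moves":{"type":"array"},"force":{"type":"number"}},"required":["moves"]}

```bash
mkdir -p pics
cat > h.py <<'E'
import numpy as np,cv2
from workcell import *
def world(p,c):
    k=calibration(c);return np.array(k["R"]).T@(np.array(p)-np.array(k["t"]))
def see(c,name=None):
    im,d=camera(c)
    if name: cv2.imwrite("pics/"+name,cv2.cvtColor(im,cv2.COLOR_RGB2BGR))
    return im,d
def marks(names,c,n=2):
    for m in names:
        for r in mark_of(m,c)[:n]: print(c,m,round(r["score"],2),np.round(world(r["xyz"],c),4))
E
python3 - <<'E'
from h import *
o=get_obs();print(o["time"],o["ee_pos"],o["tcp_rot"],o["opening"],grasp_offset)
a,_=see("top");marks(["ball1_center","ball2_center","ball3_center","ball4_center","board","caddy_grip","caddy_foot","well1","well4","figure","paint_jar","marker","stand"],"top",1)
b,_=see("side");marks(["ball1_center","ball2_center","ball3_center","ball4_center","caddy_grip"],"side",1)
im=np.vstack([a,b]);im=cv2.resize(im,(480,600));cv2.imwrite("pics/a.png",im[:,:,::-1])
print(get_obs()["time"])
E
```

```text
0.0 [0.14442321 0.53046466 0.23059247] [-1.79925138e+02  1.08752031e-03  1.64770185e+02] 0.08538150116568038 0.0187
top ball1_center 0.74 [0.49   0.201  0.0418]
top ball2_center 0.54 [ 0.6282 -0.1343  0.0406]
top ball3_center 0.69 [0.6244 0.2467 0.0435]
top ball4_center 0.52 [0.5608 0.2243 0.0431]
top board 0.73 [ 0.4749 -0.2086  0.0469]
top caddy_grip 0.7 [ 0.5523 -0.1697  0.0746]
top caddy_foot 0.79 [ 0.557  -0.1687  0.0079]
top well1 0.9 [ 0.6312 -0.1286  0.0403]
top well4 0.9 [ 0.6312 -0.1286  0.0403]
top figure 0.62 [0.6364 0.4444 0.0025]
top paint_jar 0.69 [ 0.7843  0.0411 -0.0023]
top marker 0.67 [ 0.3941 -0.0108  0.0031]
top stand 0.74 [ 5.552e-01 -1.684e-01  5.000e-04]
side ball1_center 0.69 [0.4927 0.2016 0.0367]
side ball2_center 0.45 [ 0.6328 -0.1333  0.0399]
side ball3_center 0.66 [0.6177 0.2474 0.0391]
side ball4_center 0.48 [0.5571 0.2235 0.0365]
side caddy_grip 0.75 [ 0.5582 -0.1723  0.0713]
1.0
```

View pics/a.png

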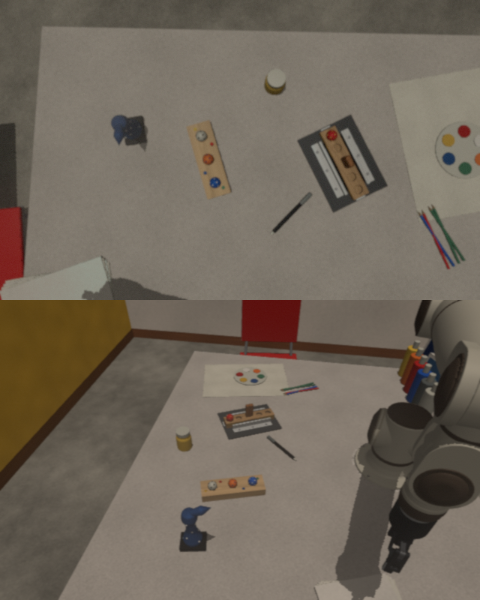

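The overview shows the board with white, orange and blue balls at about (201,135), (208,159) and (215,183). The caddy sits in its stand at about (343,160), with the red ball in its far end well and the grip in the middle. I'll move over the board for a closer look.

>>> servo_tool --moves '[[[0, 0, 0], [-0.044, -0.017, 0], 100], [[0, 0, 0], [-0.044, -0.017, 0], 100], [[0, 0, 0], [-0.044, -0.017, 0], 100], [[0, 0, 0], [-0.044, -0.017, 0], 100], [[0, 0, 0], [-0.044, -0.017, 0], 100], [[0, 0, 0], [-0.044, -0.017, 0], 100], [[0, 0, 0], [-0.044, -0.017, 0], 100], [[0, 0, 0], [-0.044, -0.017, 0], 100], [[0, 0, 0], [-0.044, -0.017, 0], 100], [[0, 0, 0], [-0.044, -0.017, 0], 100], [[0, 0, 0], [-0.04, -0.017, 0], 100], [[0, 0, 0], [0, 0, 0], 100]]'

```text
time: 2.2
ee_pos: [0.5616, 0.2208, 0.23]
tcp_rot: [-179.9, -0.0, 164.5]
wrist_force: [0.4, -0.2, -0.1]
opening: 0.085
grasp_force: 0.0
```

Run:
```python
from h import *
o=get_obs();print(o["time"],o["ee_pos"],o["tcp_rot"],o["q"])
im,d=see("wrist","w1.png")
marks(["ball1_center","ball3_center","ball4_center","board"],"wrist",1)
```

```text
2.2 [0.56157644 0.22078716 0.22997606] [-1.79925067e+02 -1.32919227e-02  1.64508532e+02] [ 2.14870663e+01  1.25801373e+01  1.84828014e+01  9.59583556e+01
 -5.18653782e-02  3.69785508e+01]
wrist ball1_center 0.56 [0.4879 0.2025 0.0379]
wrist ball3_center 0.82 [0.6123 0.2481 0.0394]
wrist ball4_center 0.91 [0.5451 0.2262 0.0374]
wrist board 0.57 [5.526e-01 2.290e-01 2.000e-04]
```

View pics/w1.png

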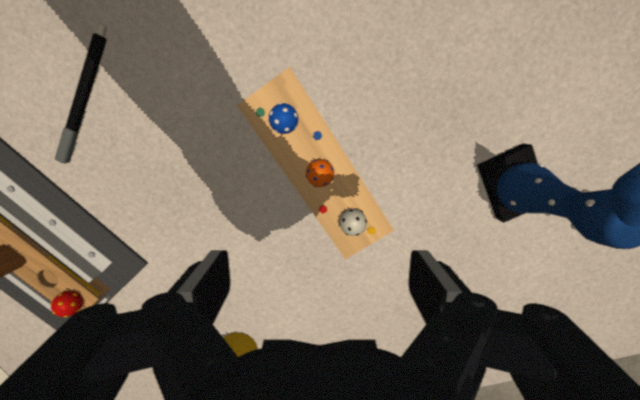

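The wrist view shows blue at (283,118), orange at (320,172) and white at (352,221). I'll refine the positions by triangulating masks between the wrist and top views.

```bash
cat >> h.py <<'E'
def ray(n,c):
    r=cut_out(n,c)
    if not r: return None
    v,u=np.nonzero(r[0]["mask"]);k=calibration(c);R=np.array(k["R"])
    (cu,cv),_=cv2.minEnclosingCircle(np.c_[u,v].astype(np.float32))
    d=R.T@np.linalg.solve(np.array(k["camera_matrix"]),[cu,cv,1]);o=-R.T@np.array(k["t"])
    return o,d,(round(cu),round(cv),len(u),round(r[0]["score"],2))
def atz(r,z): o,d,_=r; return (o+d*(z-o[2])/d[2])[:2]
def tri(rs):
    A=0;b=0
    for o,d,_ in rs:
        d=d/np.linalg.norm(d);P=np.eye(3)-np.outer(d,d);A=A+P;b=b+P@o
    return np.linalg.solve(A,b)
E
python3 - <<'E'
from h import *
for n in ["ball1_center","ball4_center","ball3_center","ball2_center"]:
    w=ray(n,"wrist");t=ray(n,"top");s=ray(n,"side")
    g=[x for x in (w,t,s) if x]
    print(n,[(x[2],np.round(atz(x,.04),4)) for x in g],np.round(tri(g),4))
E
```

```text
ball1_center [((283, 118, 793, 0.67), array([0.4824, 0.2055])), ((286, 243, 179, 0.44), array([0.4883, 0.2031])), ((336, 241, 126, 0.55), array([0.4909, 0.2016]))] [0.4871 0.2045 0.0434]
ball4_center [((319, 173, 637, 0.6), array([0.5495, 0.2272])), ((457, 218, 2378, 0.74), array([ 0.5512, -0.1622]))] [0.3822 0.2515 1.4383]
ball3_center [((352, 222, 597, 0.75), array([0.6158, 0.2488])), ((268, 181, 177, 0.54), array([0.6223, 0.2463])), ((282, 247, 106, 0.6), array([0.6245, 0.2464]))] [0.6214 0.2472 0.0383]
ball2_center [((66, 303, 641, 0.87), array([ 0.6275, -0.1272])), ((442, 180, 183, 0.65), array([ 0.6314, -0.1291])), ((306, 157, 80, 0.4), array([ 0.6347, -0.1301]))] [ 0.6316 -0.1299  0.0386]
```

>>> servo_tool --moves '[[[0, 0, -8.4], [0, 0, 0.03], 100], [[0, 0, -8.4], [0, 0, 0.03], 100], [[0, 0, -8.4], [0, 0, 0.03], 100], [[0, 0, -8.3], [0, 0, 0.02], 100], [[0, 0, 0], [-0.03, 0.004, 0], 100], [[0, 0, 0], [-0.033, 0.004, 0], 100], [[0, 0, 0], [0, 0, 0], 60], [[0, 0, 0], [0, 0, 0], 60]]'

```text
time: 3.85
ee_pos: [0.6158, 0.2515, 0.1204]
tcp_rot: [-180.0, -0.1, -161.7]
wrist_force: [0.9, 0.5, -0.6]
opening: 0.0592
grasp_force: 0.0
```

Run:
```python
from h import *
o=get_obs();print(o["time"],o["ee_pos"],o["tcp_rot"],o["opening"])
im,d=see("wrist","w2.png")
for n in ["ball1_center","ball4_center","ball3_center"]:
    w=ray(n,"wrist")
    if w: print(n,w[2],np.round(atz(w,.04),4),len(cut_out(n,"wrist")))
k=calibration("wrist")
for p in [o["ee_pos"]]:
    c=k["camera_matrix"]@(np.array(k["R"])@p+k["t"]);print(c[:2]/c[2])
    print(-np.array(k["R"]).T@k["t"])
```

```text
3.85 [0.6158263  0.25148812 0.12040627] [-1.79992121e+02 -8.45815499e-02 -1.61726681e+02] 0.05918850549115865
ball1_center (308, 10, 1372, 0.84) [0.4875 0.2025] 1
ball4_center (308, 118, 1645, 0.8) [0.5524 0.2231] 1
ball3_center (309, 213, 1420, 0.63) [0.6205 0.2454] 1
[318.08967622 256.17416488]
[0.54863315 0.22978998 0.26399577]
```

View pics/w2.png

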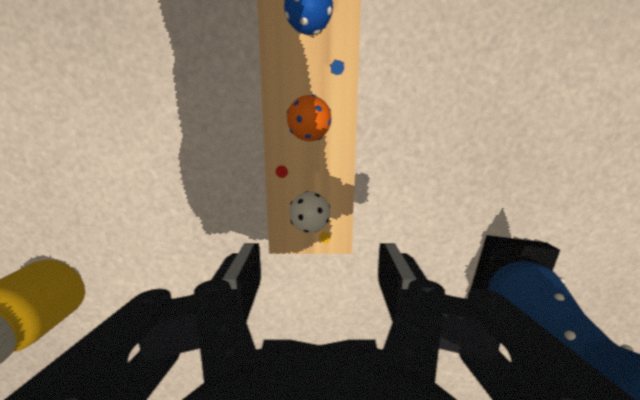

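White is at (309,213), orange at (308,118) and blue at (308,10), in line with the tool's x axis. Next I'll grasp white.

>>> servo_tool --moves '[[[0, 0, 0], [-0.003, -0.007, 0.03], 60], [[0, 0, 0], [0, 0, 0.03], 60], [[0, 0, 0], [0, 0, 0.02], 60], [[0, 0, 0], [0, 0, 0.008], 60], [[0, 0, 0], [0, 0, 0], 20], [[0, 0, 0], [0, 0, 0], 20], [[0, 0, 0], [0, 0, 0], 20], [[0, 0, 0], [0, 0, 0], 20]]' --force 30

```text
time: 5.0
ee_pos: [0.6215, 0.2461, 0.0347]
tcp_rot: [180.0, 0.1, -161.7]
wrist_force: [-0.1, -1.4, 2.7]
opening: 0.0296
grasp_force: 29.7
```

Run:
```python
from h import *
o=get_obs();print(o["time"],o["ee_pos"],o["tcp_rot"],o["opening"])
im,d=see("wrist")
cv2.imwrite("pics/w3.png",im[100:400,150:500,::-1])
```

```text
5.0 [0.62147112 0.2461009  0.03465798] [ 1.79992517e+02  1.13206775e-01 -1.61726413e+02] 0.029612129924291197
```

View pics/w3.png

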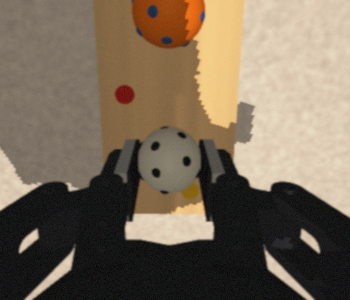

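White at crop (168,160) sits between the pads. The 29.6 mm opening and slight upward force suggest the grip is above the equator, so I'll reopen and go lower.

>>> servo_tool --moves '[[[0, 0, 0], [0, 0, 0], 55], [[0, 0, 0], [0, 0, 0], 55], [[0, 0, 0], [0, 0, 0.003], 55], [[0, 0, 0], [0, 0, 0.002], 55], [[0, 0, 0], [0, 0, 0], 55]]'

```text
time: 5.55
ee_pos: [0.6207, 0.2458, 0.0279]
tcp_rot: [-180.0, -0.0, -161.7]
wrist_force: [-0.1, -0.4, -0.0]
opening: 0.0471
grasp_force: 0.0
```

>>> servo_tool --moves '[[[0, 0, 0], [0, 0, 0], 20], [[0, 0, 0], [0, 0, 0], 20], [[0, 0, 0], [0, 0, 0], 20]]'

```text
time: 5.85
ee_pos: [0.6216, 0.2459, 0.0297]
tcp_rot: [-180.0, 0.1, -161.7]
wrist_force: [-0.6, -0.5, 6.3]
opening: 0.0302
grasp_force: 31.9
```

>>> servo_tool --moves '[[[0, 0, 0], [0, 0, -0.04], 20], [[0, 0, 0], [0, 0, -0.05], 20], [[0, 0, 0], [0.016, -0.041, -0.01], 20], [[0, 0, 0], [0.016, -0.041, -0.01], 20], [[0, 0, 0], [0.016, -0.041, 0], 20], [[0, 0, 0], [0.016, -0.041, 0], 20], [[0, 0, 0], [0.016, -0.041, 0], 20], [[0, 0, 0], [0.016, -0.041, 0], 20], [[0, 0, 0], [0.016, -0.041, 0], 20], [[0, 0, 0], [0.016, -0.041, 0], 20], [[0, 0, 0], [0.016, -0.041, 0], 20], [[0, 0, -8.5], [0, 0, 0], 20]]'

```text
time: 7.05
ee_pos: [0.5991, -0.1545, 0.1381]
tcp_rot: [-180.0, -0.0, -153.5]
wrist_force: [0.1, 0.7, -0.1]
opening: 0.0305
grasp_force: 29.8
```

Run:
```python
from h import *
o=get_obs();print(o["time"],o["ee_pos"],o["tcp_rot"],o["opening"],o["grasp_force"])
im,d=see("wrist","w4.png")
w=ray("ball2_center","wrist")
if w: print("red",w[2],np.round(atz(w,.04),4))
marks(["caddy_grip","caddy_foot","well1","well2","well3","well4","bead_left","bead_right","stand"],"wrist",4)
```

```text
7.05 [ 0.59906942 -0.15454282  0.13805218] [-1.79951265e+02 -3.93671041e-02 -1.53454480e+02] 0.030455925928516328 29.812291860580444
wrist caddy_grip 0.62 [ 0.5547 -0.1675  0.0726]
wrist caddy_foot 0.76 [ 0.5543 -0.1631  0.0046]
wrist well1 0.86 [ 0.5935 -0.1417  0.0349]
wrist well1 0.6 [ 0.51   -0.1853  0.0396]
wrist well2 0.86 [ 0.5936 -0.1416  0.0349]
wrist well2 0.6 [ 0.5101 -0.1852  0.0397]
wrist well3 0.86 [ 0.5936 -0.1415  0.035 ]
wrist well3 0.6 [ 0.5102 -0.1852  0.0397]
wrist well4 0.86 [ 0.5936 -0.1415  0.035 ]
wrist well4 0.6 [ 0.5102 -0.1853  0.0397]
wrist bead_left 0.94 [ 0.5486 -0.1416  0.02  ]
```

View pics/w4.png

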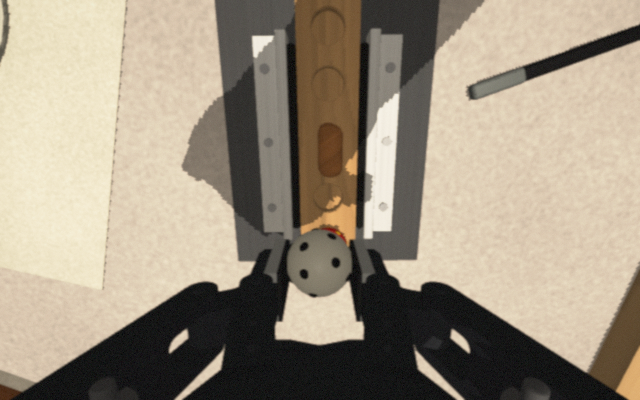

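The free wells show at about (328,25), (327,83) and (328,196), the grip top at (330,150), and the held white ball at (319,263). I'll convert those pixels to world positions.

Run:
```python
from h import *
k=calibration("wrist");R=np.array(k["R"]);o=-R.T@np.array(k["t"])
im=cv2.imread("pics/w4.png")
for u,v,z in [(328,25,.03),(327,83,.03),(328,196,.03),(330,150,.09),(319,263,.148)]:
    d=R.T@np.linalg.solve(k["camera_matrix"],[u,v,1.]);print((u,v),np.round(atz((o,d,0),z),4))
# block edges across at rows between features
P=[np.array([.5102,-.1853]),np.array([.5936,-.1415])];print(np.degrees(np.arctan2(*(P[1]-P[0])[::-1])),np.linalg.norm(P[1]-P[0]),(P[0]+P[1])/2)
cv2.imwrite("pics/w4c.png",cv2.resize(im[0:240,230:430],(500,600),interpolation=cv2.INTER_CUBIC))
```

```text
(328, 25) [ 0.4765 -0.2032]
(327, 83) [ 0.5125 -0.1855]
(328, 196) [ 0.5928 -0.1434]
(330, 150) [ 0.5524 -0.1647]
(319, 263) [ 0.5983 -0.1493]
27.707550600122307 0.09420191080864551 [ 0.5519 -0.1634]
```

View pics/w4c.png

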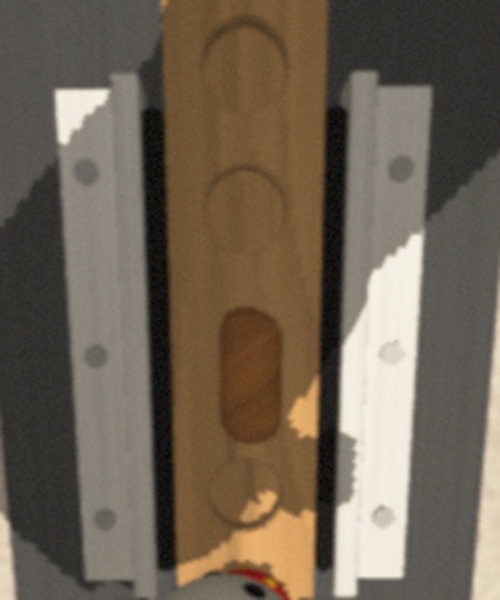

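Run:
```python
from h import *
o=get_obs();print(o["time"],o["ee_pos"],o["tcp_rot"])
im,d=see("wrist");o=get_obs();print(o["ee_pos"])
k=calibration("wrist");R=np.array(k["R"]);C=-R.T@np.array(k["t"])
c=k["camera_matrix"]@(R@o["ee_pos"]+k["t"]);print(c[:2]/c[2])
w=ray("ball3_center","wrist");print(w[2],atz(w,o["ee_pos"][2]+.01))
old=cv2.imread("pics/w4.png")
(s,_)=cv2.phaseCorrelate(np.float32(cv2.cvtColor(old,6))[:240],np.float32(cv2.cvtColor(im,7))[:240]);print("shift",s)
for dz in [0]:
  for u,v,z in [(328,26.8,.03),(328,84.8,.03),(328.4,196,.03),(330,150,.09)]:
    d=R.T@np.linalg.solve(k["camera_matrix"],[u+s[0],v+s[1],1.]);print(np.round(atz((C,d,0),z),4))
```

```text
7.6 [ 0.59989883 -0.14916857  0.13833586] [-1.79996505e+02  7.62071759e-04 -1.53224885e+02]
[ 0.59989024 -0.14930185  0.13834103]
[317.7642943  256.86176855]
(318, 263, 3522, 0.74) [ 0.59833542 -0.15009406]
shift (-4.8942815519153555, -4.056062216583456)
[ 0.4768 -0.2072]
[ 0.5124 -0.1891]
[ 0.5913 -0.1486]
[ 0.5515 -0.1687]
```

Once the arm has settled, the held ball and TCP agree. The caddy centre is about (0.552,-0.169) with yaw 27.2°, so I'll place white in the near well.

>>> servo_tool --moves '[[[0, 0, -0.4], [0.005, 0.005, 0.03], 20], [[0, 0, 0], [0, 0, 0.03], 20], [[0, 0, 0], [0, 0, 0.03], 20], [[0, 0, 0], [0, 0, 0.01], 20], [[0, 0, 0], [0, 0, 0.005], 20], [[0, 0, 0], [0, 0, 0], 20], [[0, 0, 0], [0, 0, 0], 20]]'

```text
time: 8.4
ee_pos: [0.5939, -0.1477, 0.0349]
tcp_rot: [-179.9, 0.1, -152.8]
wrist_force: [0.1, -0.8, -0.5]
opening: 0.0298
grasp_force: 29.8
```

>>> servo_tool --moves '[[[0, 0, 0], [0, 0, 0], 50], [[0, 0, 0], [0, 0, 0], 60], [[0, 0, 0], [0, 0, -0.02], 60], [[0, 0, 0], [0, 0, -0.04], 60], [[0, 0, 0], [0, 0, -0.04], 60], [[0, 0, 0], [0, 0, 0], 60], [[0, 0, 0], [0, 0, 0], 60]]'

```text
time: 9.1
ee_pos: [0.5938, -0.1477, 0.1348]
tcp_rot: [-179.9, 0.1, -152.8]
wrist_force: [-0.0, 0.1, -0.7]
opening: 0.0515
grasp_force: 0.0
```

Run:
```python
from h import *
o=get_obs();print(o["time"],o["ee_pos"],o["tcp_rot"],o["opening"])
im,d=see("wrist")
for n in ["ball3_center","ball2_center"]:
    w=ray(n,"wrist")
    if w: print(n,w[2],np.round(atz(w,.04),4))
```

```text
9.1 [ 0.59381652 -0.14771548  0.13478401] [-1.79892991e+02  1.23343580e-01 -1.52832136e+02] 0.05147025106179524
ball3_center (319, 132, 13410, 0.5) [ 0.5405 -0.1734]
ball2_center (317, 248, 1135, 0.69) [ 0.6261 -0.1309]
```

>>> servo_tool --moves '[[[0, 0, 0], [-0.0148, 0.0388, 0], 60], [[0, 0, 0], [-0.0148, 0.0388, 0], 60], [[0, 0, 0], [-0.0148, 0.0388, 0], 60], [[0, 0, 0], [-0.0148, 0.0388, 0], 60], [[0, 0, 0], [-0.0148, 0.0388, 0], 60], [[0, 0, 0], [-0.0148, 0.0388, 0], 60], [[0, 0, 0], [-0.0148, 0.0388, 0], 60], [[0, 0, 0], [-0.0148, 0.0388, 0], 60], [[0, 0, 0], [-0.0148, 0.0388, 0], 60], [[0, 0, 4.5], [0, 0, 0.02], 60], [[0, 0, 4.4], [0, 0, 0.02], 60], [[0, 0, 0], [0, 0, 0], 60]]'

```text
time: 10.45
ee_pos: [0.5501, 0.2236, 0.0892]
tcp_rot: [-180.0, -0.4, -161.7]
wrist_force: [-0.3, 0.1, 0.1]
opening: 0.0514
grasp_force: 0.0
```

>>> servo_tool --moves '[[[0, 0, 0], [0, 0, 0], 60], [[0, 0, 0], [0, 0, 0], 60]]'

```text
time: 10.65
ee_pos: [0.5525, 0.2238, 0.0942]
tcp_rot: [180.0, 0.0, -161.7]
wrist_force: [0.2, 1.0, 0.0]
opening: 0.0513
grasp_force: 0.0
```

Run:
```python
from h import *
o=get_obs();print(o["time"],o["ee_pos"],o["tcp_rot"],o["opening"])
im,d=see("wrist")
for n in ["ball4_center","ball1_center"]:
    w=ray(n,"wrist")
    if w: print(n,w[2],np.round(atz(w,.04),4))
camera("top");marks(["ball3_center"],"top",1)
```

```text
10.65 [0.55249722 0.22378368 0.09415418] [ 1.79997360e+02  4.80598621e-02 -1.61659022e+02] 0.05126313458684144
ball4_center (318, 221, 1677, 0.67) [0.5526 0.2233]
ball1_center (318, 116, 2199, 0.96) [0.4865 0.202 ]
top ball3_center 0.43 [ 0.5982 -0.147   0.0412]
```

>>> servo_tool --moves '[[[0, 0, 0], [0, 0, 0.03], 60], [[0, 0, 0], [0, 0, 0.025], 60], [[0, 0, 0], [0, 0, 0.008], 60], [[0, 0, 0], [0, 0, 0], 60], [[0, 0, 0], [0, 0, 0], 20], [[0, 0, 0], [0, 0, 0], 20], [[0, 0, 0], [0, 0, 0], 20], [[0, 0, 0], [0, 0, 0], 20]]'

```text
time: 11.7
ee_pos: [0.5531, 0.2239, 0.032]
tcp_rot: [-180.0, 0.1, -161.7]
wrist_force: [0.2, -5.0, 6.4]
opening: 0.03
grasp_force: 29.7
```

>>> servo_tool --moves '[[[0, 0, 0], [0, 0, -0.05], 20], [[0, 0, 0], [0, 0, -0.05], 20], [[0, 0, 0], [0.0187, -0.0421, 0], 20], [[0, 0, 0], [0.0187, -0.0421, 0], 20], [[0, 0, 0], [0.0187, -0.0421, 0], 20], [[0, 0, 0], [0.0187, -0.0421, 0], 20], [[0, 0, 0], [0.0187, -0.0421, 0], 20], [[0, 0, 0], [0.0187, -0.0421, 0], 20], [[0, 0, 0], [0.0187, -0.0421, 0], 20], [[0, 0, 0], [0.0187, -0.0421, 0], 20], [[0, 0, 0], [0.0187, -0.0421, 0], 20], [[0, 0, -4.5], [0, 0, 0], 20]]'

```text
time: 12.9
ee_pos: [0.5105, -0.193, 0.1308]
tcp_rot: [-179.9, 0.0, -157.5]
wrist_force: [-0.0, 0.7, -1.0]
opening: 0.03
grasp_force: 29.9
```

>>> servo_tool --moves '[[[0, 0, -4.4], [0, 0, 0], 20], [[0, 0, 0], [0, 0, 0], 20], [[0, 0, 0], [0, 0, 0], 20], [[0, 0, 0], [0, 0, 0], 20]]'

```text
time: 13.3
ee_pos: [0.5113, -0.1882, 0.1305]
tcp_rot: [-180.0, 0.0, -152.9]
wrist_force: [-0.4, 0.2, -0.1]
opening: 0.0299
grasp_force: 29.9
```

Run:
```python
from h import *
o=get_obs();print(o["time"],o["ee_pos"],o["tcp_rot"],o["opening"])
im,d=see("wrist","w5.png")
w=ray("ball4_center","wrist");print(w[2],atz(w,o["ee_pos"][2]+.01))
marks(["well1"],"wrist",3)
```

```text
13.3 [ 0.5112942  -0.18821413  0.13052897] [-1.79991986e+02  2.35854395e-02 -1.52886009e+02] 0.02988535032316219
(318, 264, 3290, 0.63) [ 0.50999363 -0.18855422]
wrist well1 0.89 [ 0.4793 -0.2064  0.0404]
wrist well1 0.64 [ 0.5122 -0.1919  0.0398]
wrist well1 0.58 [ 0.5937 -0.1447  0.0361]
```

View pics/w5.png

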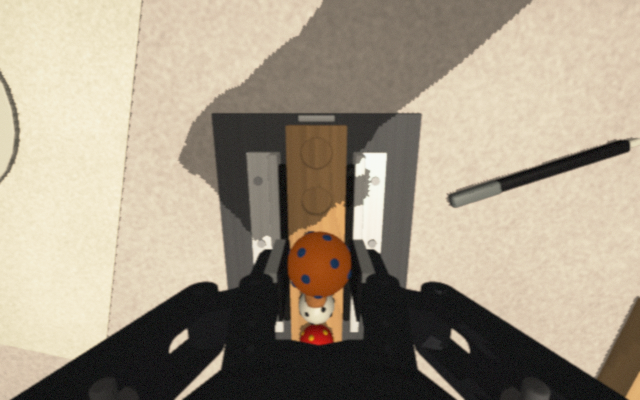

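White at (316,305) and red at (316,338) sit in their wells, and the free wells are at (316,153) and (316,201). Next I'll place orange.

>>> servo_tool --moves '[[[0, 0, 0], [-0.0015, -0.0015, 0.03], 20], [[0, 0, 0], [0, 0, 0.03], 20], [[0, 0, 0], [0, 0, 0.025], 20], [[0, 0, 0], [0, 0, 0.008], 20], [[0, 0, 0], [0, 0, 0.004], 20], [[0, 0, 0], [0, 0, 0], 20], [[0, 0, 0], [0, 0, 0], 20]]'

```text
time: 14.15
ee_pos: [0.5139, -0.1894, 0.0346]
tcp_rot: [-179.9, 0.1, -152.8]
wrist_force: [-0.2, -0.4, -0.5]
opening: 0.0297
grasp_force: 29.9
```

>>> servo_tool --moves '[[[0, 0, 0], [0, 0, 0], 50], [[0, 0, 0], [0, 0, 0], 60], [[0, 0, 0], [0, 0, -0.02], 60], [[0, 0, 0], [0, 0, -0.04], 60], [[0, 0, 0], [0, 0, -0.04], 60], [[0, 0, 0], [0, 0, 0], 60], [[0, 0, 0], [0, 0, 0], 60]]'

```text
time: 14.85
ee_pos: [0.5138, -0.1895, 0.1344]
tcp_rot: [-179.9, 0.1, -152.8]
wrist_force: [-0.7, -0.7, -0.5]
opening: 0.0511
grasp_force: 0.0
```

>>> servo_tool --moves '[[[0, 0, 0], [-0.0172, 0.0401, 0], 60], [[0, 0, 0], [-0.0172, 0.0401, 0], 60], [[0, 0, 0], [-0.0172, 0.0401, 0], 60], [[0, 0, 0], [-0.0172, 0.0401, 0], 60], [[0, 0, 0], [-0.0172, 0.0401, 0], 60], [[0, 0, 0], [-0.0172, 0.0401, 0], 60], [[0, 0, 0], [-0.0172, 0.0401, 0], 60], [[0, 0, 0], [-0.0172, 0.0401, 0], 60], [[0, 0, 0], [-0.0172, 0.0401, 0], 60], [[0, 0, 4.5], [0, 0, 0.02], 60], [[0, 0, 4.4], [0, 0, 0.02], 60], [[0, 0, 0], [0, 0, 0], 60]]'

```text
time: 16.05
ee_pos: [0.4838, 0.2021, 0.0892]
tcp_rot: [-180.0, -0.4, -161.7]
wrist_force: [0.2, 0.2, -0.3]
opening: 0.0513
grasp_force: 0.0
```

>>> servo_tool --moves '[[[0, 0, 0], [0, 0, 0], 60], [[0, 0, 0], [0, 0, 0], 60]]'

```text
time: 16.25
ee_pos: [0.4863, 0.2023, 0.094]
tcp_rot: [180.0, 0.0, -161.7]
wrist_force: [-0.5, 0.0, 0.2]
opening: 0.0515
grasp_force: 0.0
```

Run:
```python
from h import *
o=get_obs();print(o["time"],o["ee_pos"],o["tcp_rot"],o["opening"])
im,d=see("wrist")
for n in ["ball1_center"]:
    w=ray(n,"wrist")
    if w: print(n,w[2],np.round(atz(w,.04),4))
camera("top");marks(["ball3_center","ball4_center","ball2_center"],"top",1)
```

```text
16.25 [0.4863296  0.20231432 0.09397822] [ 1.79995324e+02  3.78027335e-02 -1.61665587e+02] 0.05150220080756586
top ball3_center 0.63 [ 0.5953 -0.1455  0.0424]
top ball4_center 0.59 [ 0.5159 -0.1916  0.0441]
top ball2_center 0.5 [ 0.6318 -0.1305  0.0428]
```

Orange is seated. Now I'll grasp blue.

>>> servo_tool --moves '[[[0, 0, 0], [0, 0, 0.03], 60], [[0, 0, 0], [0, 0, 0.025], 60], [[0, 0, 0], [0, 0, 0.008], 60], [[0, 0, 0], [0, 0, 0], 60], [[0, 0, 0], [0, 0, 0], 20], [[0, 0, 0], [0, 0, 0], 20], [[0, 0, 0], [0, 0, 0], 20], [[0, 0, 0], [0, 0, 0], 20]]'

```text
time: 17.35
ee_pos: [0.4871, 0.2023, 0.032]
tcp_rot: [-179.9, 0.1, -161.8]
wrist_force: [1.0, -5.7, 5.6]
opening: 0.0298
grasp_force: 29.6
```

>>> servo_tool --moves '[[[0, 0, 0], [0, 0, -0.05], 20], [[0, 0, 0], [0, 0, -0.05], 20], [[0, 0, 0], [0.0153, -0.0429, 0], 20], [[0, 0, 0], [0.0153, -0.0429, 0], 20], [[0, 0, 0], [0.0153, -0.0429, 0], 20], [[0, 0, 0], [0.0153, -0.0429, 0], 20], [[0, 0, 0], [0.0153, -0.0429, 0], 20], [[0, 0, 0], [0.0153, -0.0429, 0], 20], [[0, 0, 0], [0.0153, -0.0429, 0], 20], [[0, 0, 0], [0.0153, -0.0429, 0], 20], [[0, 0, 0], [0.0153, -0.0429, 0], 20], [[0, 0, -4.5], [0, 0, 0], 20]]'

```text
time: 18.55
ee_pos: [0.4761, -0.2116, 0.1307]
tcp_rot: [-179.9, 0.0, -157.5]
wrist_force: [0.2, 0.1, 0.1]
opening: 0.03
grasp_force: 30.0
```

>>> servo_tool --moves '[[[0, 0, -4.4], [0, 0, 0], 20], [[0, 0, 0], [0, 0, 0], 20], [[0, 0, 0], [0, 0, 0], 20], [[0, 0, 0], [0, 0, 0], 20]]'

```text
time: 18.95
ee_pos: [0.4765, -0.2069, 0.1306]
tcp_rot: [-180.0, 0.0, -152.9]
wrist_force: [-0.2, 0.2, -0.9]
opening: 0.03
grasp_force: 30.0
```

Run:
```python
from h import *
o=get_obs();print(o["time"],o["ee_pos"],o["tcp_rot"],o["opening"])
im,d=see("wrist")
w=ray("ball1_center","wrist");print(w[2],atz(w,o["ee_pos"][2]+.01))
marks(["well1"],"wrist",3)
```

```text
18.95 [ 0.47653626 -0.20693125  0.13058841] [-1.79985223e+02  2.72915536e-02 -1.52888162e+02] 0.030010758508274737
(317, 263, 3410, 0.87) [ 0.47505005 -0.20781091]
wrist well1 0.86 [ 0.4747 -0.2073  0.0422]
wrist well1 0.56 [ 0.593  -0.1476  0.0371]
```

>>> servo_tool --moves '[[[0, 0, 0], [0, -0.0005, 0.03], 20], [[0, 0, 0], [0, 0, 0.03], 20], [[0, 0, 0], [0, 0, 0.025], 20], [[0, 0, 0], [0, 0, 0.008], 20], [[0, 0, 0], [0, 0, 0.004], 20], [[0, 0, 0], [0, 0, 0], 20], [[0, 0, 0], [0, 0, 0], 20]]'

```text
time: 19.8
ee_pos: [0.4773, -0.208, 0.0346]
tcp_rot: [-179.9, 0.1, -152.8]
wrist_force: [0.2, -0.7, 0.6]
opening: 0.0295
grasp_force: 30.0
```

>>> servo_tool --moves '[[[0, 0, 0], [0, 0, 0], 50], [[0, 0, 0], [0, 0, 0], 60], [[0, 0, 0], [0, 0, -0.02], 60], [[0, 0, 0], [0, 0, -0.04], 60], [[0, 0, 0], [0, 0, -0.04], 60], [[0, 0, 0], [0, 0, 0], 60], [[0, 0, 0], [0, 0, 0], 60]]'

```text
time: 20.5
ee_pos: [0.4772, -0.208, 0.1344]
tcp_rot: [-179.9, 0.1, -152.8]
wrist_force: [-0.6, 0.0, 0.1]
opening: 0.0511
grasp_force: 0.0
```

Run:
```python
from h import *
o=get_obs();print(o["time"],o["ee_pos"],o["tcp_rot"],o["opening"])
im,d=see("wrist","w6.png")
camera("top");marks(["ball1_center","ball3_center","ball4_center","ball2_center","caddy_grip"],"top",1)
```

```text
20.5 [ 0.47715472 -0.20800301  0.13437548] [-1.79894429e+02  8.52703644e-02 -1.52832499e+02] 0.05106117883531952
top ball1_center 0.52 [ 0.4805 -0.2086  0.0401]
top ball3_center 0.63 [ 0.5976 -0.1464  0.0414]
top ball2_center 0.55 [ 0.634  -0.1278  0.0473]
top caddy_grip 0.8 [ 0.5508 -0.1715  0.0691]
```

View pics/w6.png

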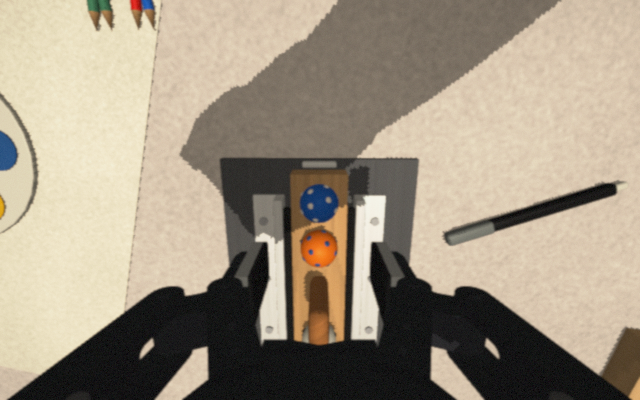

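All four balls are seated: blue at (319,203), orange at (318,248), with white and red confirmed by the top view. Now I'll take the grip.

>>> servo_tool --moves '[[[0, 0, 0], [-0.028, 0, 0], 60], [[0, 0, 0], [-0.028, 0, 0], 60], [[0, 0, 0], [-0.0285, 0, 0], 60], [[0, 0, 0], [0, 0, 0.02], 60], [[0, 0, 0], [0, 0, 0.03], 60], [[0, 0, 0], [0, 0, 0.025], 60], [[0, 0, 0], [0, 0, 0.009], 60], [[0, 0, 0], [0, 0, 0], 60], [[0, 0, 0], [0, 0, 0], 60]]'

```text
time: 21.75
ee_pos: [0.5521, -0.1693, 0.0504]
tcp_rot: [-180.0, 0.0, -152.8]
wrist_force: [-0.4, -0.2, -0.2]
opening: 0.0511
grasp_force: 0.0
```

>>> servo_tool --moves '[[[0, 0, 0], [0, 0, 0], 25], [[0, 0, 0], [0, 0, 0], 15], [[0, 0, 0], [0, 0, 0], 5], [[0, 0, 0], [0, 0, 0], 5], [[0, 0, 0], [0, 0, 0], 5]]' --force 60

```text
time: 22.25
ee_pos: [0.5524, -0.1696, 0.0506]
tcp_rot: [-179.9, 0.1, -152.8]
wrist_force: [-0.5, -1.3, 5.6]
opening: 0.0149
grasp_force: 59.3
```

>>> servo_tool --moves '[[[0, 0, 0], [0, 0, 0], 5], [[0, 0, 0], [0, 0, 0], 5], [[1.4, 0, 0], [0, 0.0008, -0.0006], 5], [[1.4, 0, 0], [0, 0.0008, -0.0006], 5], [[1.4, 0, 0], [0, 0.0008, -0.0006], 5], [[0, 0, 0], [0, 0, 0], 5], [[0, 0, 0], [0, 0, 0], 5]]' --force 110

```text
time: 22.95
ee_pos: [0.5512, -0.1673, 0.0522]
tcp_rot: [-175.7, 0.1, -152.8]
wrist_force: [0.1, -3.2, 7.0]
opening: 0.0145
grasp_force: 109.1
```

```bash
python3 -c "
from h import *
o=get_obs();print(o['time'],o['ee_pos'],o['tcp_rot'],o['wrist_force'],o['torque'],o['opening'],o['grasp_force'])"
```

```text
22.95 [ 0.55121463 -0.16726871  0.05219342] [-1.75683071e+02  7.56817308e-02 -1.52828143e+02] [ 0.13927425 -3.20544896  7.03974409] [-0.37870762  0.01693409 -0.10844738] 0.014453652048776095 109.1204559803009
```

>>> servo_tool --moves '[[[-1.4, 0, 0], [0, -0.0008, -0.0006], 5], [[-1.4, 0, 0], [0, -0.0008, -0.0006], 5], [[-1.4, 0, 0], [0, -0.0008, -0.0006], 5], [[-1.4, 0, 0], [0, -0.0008, -0.0006], 5], [[-1.4, 0, 0], [0, -0.0009, -0.0006], 5], [[-1.4, 0, 0], [0, -0.0009, -0.0006], 5], [[0, 0, 0], [0, 0, 0], 5], [[0, 0, 0], [0, 0, 0], 5]]'

```text
time: 23.75
ee_pos: [0.5532, -0.1715, 0.0542]
tcp_rot: [175.7, 0.0, -152.8]
wrist_force: [4.6, -0.5, -5.9]
opening: 0.0147
grasp_force: 108.4
```

```bash
python3 -c "
from h import *
o=get_obs();print(o['time'],o['ee_pos'],o['tcp_rot'],o['wrist_force'],o['torque'],o['opening'],o['grasp_force'])
camera('side');marks(['stand','caddy_grip','bead_left','bead_right'],'side',1)
camera('wrist');marks(['stand'],'wrist',1)"
```

```text
23.75 [ 0.55316059 -0.17148204  0.05421696] [ 1.75740203e+02  1.07907640e-02 -1.52840963e+02] [ 4.55462413 -0.522135   -5.85737476] [-1.07729262 -1.90902422 -0.0746119 ] 0.014733249273309818 108.35975646972656
side stand 0.73 [ 5.560e-01 -1.691e-01 -2.000e-04]
side caddy_grip 0.6 [ 0.5607 -0.1736  0.0759]
side bead_left 0.65 [ 0.5457 -0.1482  0.0211]
side bead_right 0.74 [ 0.5678 -0.1904  0.0203]
```

>>> servo_tool --moves '[[[1.4, 0, 0], [0, 0.0009, -0.0008], 5], [[1.4, 0, 0], [0, 0.0009, -0.0008], 5], [[1.4, 0, 0], [0, 0.0009, -0.0008], 5], [[1.4, 0, 0], [0, 0.0009, -0.0008], 5], [[1.4, 0, 0], [0, 0.0009, -0.0008], 5], [[1.4, 0, 0], [0, 0.0009, -0.0008], 5], [[0, 0, 0], [0, 0, 0], 5], [[0, 0, 0], [0, 0, 0], 5]]'

```text
time: 24.9
ee_pos: [0.5487, -0.1659, 0.0573]
tcp_rot: [-176.0, -0.2, -152.8]
wrist_force: [5.3, -3.8, -14.5]
opening: 0.0149
grasp_force: 108.2
```

```bash
python3 -c "
from h import *
o=get_obs();print(o['time'],o['ee_pos'],o['tcp_rot'],o['wrist_force'],o['torque'],o['opening'],o['grasp_force'])
camera('side');marks(['stand','caddy_foot','bead_left','bead_right'],'side',1)"
```

```text
24.9 [ 0.54874971 -0.16591073  0.05726272] [-1.76042016e+02 -1.55900243e-01 -1.52844843e+02] [  5.27066812  -3.79071662 -14.5076163 ] [ 0.32707389 -0.7800332  -0.18834127] 0.014858255207978304 108.2316505908966
side stand 0.84 [ 0.5515 -0.1656 -0.0011]
side caddy_foot 0.57 [ 0.5567 -0.1719  0.0083]
side bead_left 0.89 [ 0.5438 -0.1455  0.0222]
side bead_right 0.59 [ 0.5667 -0.1932  0.0193]
```

>>> servo_tool --moves '[[[-1.4, 0, 0], [0, -0.0009, -0.0006], 5], [[-1.4, 0, 0], [0, -0.0009, -0.0006], 5], [[-1.4, 0, 0], [0, -0.0009, -0.0006], 5], [[-1.4, 0, 0], [0, -0.0009, -0.0006], 5], [[-1.4, 0, 0], [0, -0.001, -0.0006], 5], [[-1.4, 0, 0], [0, -0.001, -0.0006], 5], [[0, 0, 0], [0, 0, 0], 5], [[0, 0, 0], [0, 0, 0], 5]]'

```text
time: 25.95
ee_pos: [0.5519, -0.1716, 0.0625]
tcp_rot: [175.6, -0.1, -152.9]
wrist_force: [-5.6, 3.0, -16.6]
opening: 0.0149
grasp_force: 109.0
```

```bash
python3 -c "
from h import *
o=get_obs();print(o['time'],o['ee_pos'],o['tcp_rot'],o['wrist_force'],o['torque'],o['opening'],o['grasp_force'])
camera('side');marks(['stand','bead_left','bead_right'],'side',1)"
```

```text
25.95 [ 0.55186765 -0.17159858  0.06245816] [ 1.75598296e+02 -1.40245590e-01 -1.52862801e+02] [ -5.60251621   3.02516697 -16.63723894] [-0.21171591  0.49575837 -0.14117752] 0.014863008258935446 108.97902488708496
side stand 0.59 [ 0.5511 -0.1667  0.0045]
side bead_left 0.9 [ 0.5429 -0.1473  0.0255]
side bead_right 0.55 [ 0.5652 -0.1884  0.0207]
```

```bash
cat >> h.py <<'E'
def plate(c):
    im,d=camera(c);k=calibration(c);R=np.array(k["R"]);t=np.array(k["t"]);K=np.array(k["camera_matrix"])
    v,u=np.nonzero(d>0);P=np.linalg.solve(K,np.c_[u,v,np.ones(len(u))].T)*d[v,u];W=(R.T@(P-t[:,None])).T
    a=np.radians(27.2);e=np.array([[np.cos(a),np.sin(a)],[-np.sin(a),np.cos(a)]]);L=(W[:,:2]-[.552,-.1688])@e.T
    for x in (-100,-60,0,60,100):
        r=[]
        for y in (-105,-78,-68,68,78,105):
            m=(abs(L[:,0]*1e3-x)<8)&(abs(L[:,1]*1e3-y)<5);r.append((round(float(np.median(W[m,2]))*1e3,1),int(m.sum())) if m.sum()>3 else None)
        print(c,x,r)
E
python3 -c "
from h import *
plate('top');plate('wrist');plate('side')"
```

```text
top -100 [None, (7.8, 32), (8.8, 31), (569.4, 154), (572.0, 168), (572.8, 193)]
top -60 [None, (8.2, 9), (8.0, 19), (557.9, 183), (555.9, 188), (540.6, 246)]
top 0 [None, (535.5, 95), (537.2, 117), (14.6, 33), (14.5, 32), (1.9, 37)]
top 60 [(1.9, 31), (8.4, 33), (8.0, 29), (13.9, 30), (15.2, 33), (2.3, 33)]
top 100 [(1.7, 33), (8.6, 30), (8.7, 33), (14.2, 33), (14.1, 35), (1.9, 31)]
wrist -100 [(-0.6, 497), (5.8, 512), (6.2, 506), (11.6, 460), (12.0, 456), (-0.4, 399)]
wrist -60 [(-0.6, 416), (5.7, 424), (6.2, 421), (11.6, 350), (12.0, 380), (-0.5, 329)]
wrist 0 [(-0.7, 324), (5.8, 330), (6.1, 335), (11.6, 285), (11.9, 307), (-0.5, 262)]
wrist 60 [(-0.7, 195), None, None, None, None, (-0.6, 195)]
wrist 100 [(-0.5, 6), None, None, None, None, (-0.6, 55)]
side -100 [(2.1, 10), None, None, (12.9, 8), (12.5, 11), (2.4, 10)]
side -60 [(-0.4, 6), None, None, (11.0, 10), (13.2, 17), (492.1, 72)]
side 0 [(2.5, 8), (6.1, 6), None, (13.6, 12), (12.6, 11), (-0.5, 11)]
side 60 [(0.5, 9), None, None, (11.7, 9), (13.7, 10), (0.4, 10)]
side 100 [(0.0, 7), (6.6, 10), (7.3, 7), (12.1, 10), (12.5, 13), (-0.2, 9)]
```

The depth data show the stand's left side has lifted about 6 mm, because I was pulling up too much. I'll set it back down by rocking the other way with no lift.

>>> servo_tool --moves '[[[1.4, 0, 0], [0, 0.001, 0.0005], 5], [[1.4, 0, 0], [0, 0.001, 0.0005], 5], [[1.4, 0, 0], [0, 0.001, 0.0005], 5], [[1.4, 0, 0], [0, 0.001, 0], 5], [[1.4, 0, 0], [0, 0.001, 0], 5], [[1.4, 0, 0], [0, 0.001, 0], 5], [[0, 0, 0], [0, 0, 0], 5], [[0, 0, 0], [0, 0, 0], 5]]'

```text
time: 27.1
ee_pos: [0.5499, -0.166, 0.0619]
tcp_rot: [-175.8, -0.0, -152.8]
wrist_force: [-3.1, -2.9, -16.6]
opening: 0.0147
grasp_force: 108.9
```

```bash
cat >> h.py <<'E'
def state():
    o=get_obs();print(o['time'],np.round(o['ee_pos'],4),np.round(o['tcp_rot'],1),np.round(o['wrist_force'],1),np.round(o['torque'],2),round(o['opening'],4))
E
python3 -c "
from h import *
state();plate('wrist')"
```

```text
27.1 [ 0.5499 -0.166   0.0619] [-175.8   -0.  -152.8] [ -3.1  -2.9 -16.6] [0.17 1.32 0.1 ] 0.0147
wrist -100 [(-0.7, 387), (7.3, 440), (7.3, 448), (5.7, 507), (5.7, 513), (-0.4, 501)]
wrist -60 [(-0.7, 335), (7.3, 377), (7.1, 388), (5.7, 435), (5.6, 437), (-0.5, 423)]
wrist 0 [(-0.6, 267), (7.2, 292), (7.1, 293), (5.6, 329), (5.6, 331), (-0.6, 333)]
wrist 60 [(-0.8, 194), None, None, None, None, (-0.7, 198)]
wrist 100 [(-0.8, 35), None, None, None, None, (-0.6, 19)]
```

>>> servo_tool --moves '[[[-1.4, 0, 0], [0, -0.001, 0.0006], 5], [[-1.4, 0, 0], [0, -0.001, 0.0004], 5], [[-1.4, 0, 0], [0, -0.001, -0.0005], 5], [[-1.4, 0, 0], [0, -0.001, -0.0006], 5], [[-1.4, 0, 0], [0, -0.001, -0.0006], 5], [[-1.4, 0, 0], [0, -0.001, -0.0006], 5], [[0, 0, 0], [0, 0, 0], 5], [[0, 0, 0], [0, 0, 0], 5]]'

```text
time: 27.95
ee_pos: [0.5534, -0.1717, 0.0639]
tcp_rot: [175.7, 0.1, -152.9]
wrist_force: [-5.5, 3.2, -9.3]
opening: 0.0146
grasp_force: 110.3
```

```bash
python3 -c "
from h import *
state();plate('wrist')"
```

```text
27.95 [ 0.5534 -0.1717  0.0639] [ 1.757e+02  1.000e-01 -1.529e+02] [-5.5  3.2 -9.3] [ 0.71  1.38 -0.07] 0.0146
wrist -100 [(-0.5, 495), (5.4, 499), (5.5, 502), (5.5, 425), (5.5, 412), (-0.4, 383)]
wrist -60 [(-0.5, 401), (5.5, 423), (5.4, 419), (5.6, 355), (5.5, 361), (-0.5, 330)]
wrist 0 [(-0.6, 326), (5.4, 325), (5.3, 329), (5.5, 288), (5.5, 276), (-0.5, 266)]
wrist 60 [(-0.7, 224), None, None, None, (5.1, 9), (-0.7, 203)]
wrist 100 [(-0.8, 17), None, None, None, None, (-0.9, 21)]
```

>>> servo_tool --moves '[[[1.4, 0, 0], [0, 0.0011, 0], 5], [[1.4, 0, 0], [0, 0.0011, -0.0004], 5], [[1.4, 0, 0], [0, 0.0011, -0.0006], 5], [[1.4, 0, 0], [0, 0.0011, -0.0006], 5], [[1.4, 0, 0], [0, 0.0011, -0.0006], 5], [[1.4, 0, 0], [0, 0.0011, -0.0006], 5], [[0, 0, 0], [0, 0, 0], 5], [[0, 0, 0], [0, 0, 0], 5]]'

```text
time: 28.8
ee_pos: [0.5517, -0.1662, 0.0678]
tcp_rot: [-175.7, 0.2, -152.8]
wrist_force: [2.3, -1.8, -0.5]
opening: 0.0148
grasp_force: 111.4
```

```bash
python3 -c "
from h import *
state();plate('wrist')"
```

```text
28.8 [ 0.5517 -0.1662  0.0678] [-175.7    0.2 -152.8] [ 2.3 -1.8 -0.5] [-0.4  -0.58  0.01] 0.0148
wrist -100 [(-0.7, 376), (5.3, 411), (5.2, 409), (5.4, 474), (5.3, 496), (-0.7, 482)]
wrist -60 [(-0.8, 309), (5.2, 349), (5.1, 342), (5.3, 404), (5.3, 410), (-0.6, 400)]
wrist 0 [(-0.9, 254), (5.1, 275), (5.1, 274), (5.2, 311), (5.2, 325), (-0.8, 305)]
wrist 60 [(-1.0, 204), (5.0, 35), (5.1, 57), None, (4.8, 4), (-0.9, 247)]
wrist 100 [(-0.9, 12), None, None, None, None, (-1.0, 11)]
```

>>> servo_tool --moves '[[[-1.4, 0, 0], [0, -0.0012, -0.0005], 5], [[-1.4, 0, 0], [0, -0.0012, -0.0006], 5], [[-1.4, 0, 0], [0, -0.0012, -0.0006], 5], [[-1.4, 0, 0], [0, -0.0012, -0.0006], 5], [[-1.4, 0, 0], [0, -0.0012, -0.0006], 5], [[-1.4, 0, 0], [0, -0.0012, -0.0006], 5], [[0, 0, 0], [0, 0, 0], 5], [[0, 0, 0], [0, 0, 0], 5]]'

```text
time: 29.65
ee_pos: [0.5538, -0.1719, 0.0704]
tcp_rot: [175.7, 0.1, -152.8]
wrist_force: [2.3, 2.3, 7.8]
opening: 0.0145
grasp_force: 112.6
```

```bash
python3 -c "
from h import *
state();plate('wrist')"
```

```text
29.65 [ 0.5538 -0.1719  0.0704] [ 1.757e+02  1.000e-01 -1.528e+02] [2.3 2.3 7.8] [ 0.56 -0.46 -0.05] 0.0145
wrist -100 [(-0.5, 468), (5.5, 475), (5.4, 463), (5.6, 401), (5.5, 403), (-0.5, 362)]
wrist -60 [(-0.5, 386), (5.4, 390), (5.4, 390), (5.5, 335), (5.4, 331), (-0.5, 321)]
wrist 0 [(-0.6, 303), (5.4, 313), (5.5, 312), (5.4, 267), (5.4, 271), (-0.6, 251)]
wrist 60 [(-0.6, 239), (6.0, 4), None, (5.3, 75), (5.2, 54), (-0.6, 203)]
wrist 100 [(-0.6, 20), None, None, None, None, (-0.9, 4)]
```

Both edges are past the beads and the stand is flat. Next I'll level and rise.

>>> servo_tool --moves '[[[1.4, 0, 0], [0, 0.0012, -0.0008], 5], [[1.4, 0, 0], [0, 0.0012, -0.0008], 5], [[1.4, 0, 0], [0, 0.0012, -0.0008], 5], [[0, 0, 0], [0, 0, -0.001], 5], [[0, 0, 0], [0, 0, -0.001], 5], [[0, 0, 0], [0, 0, 0], 5], [[0, 0, 0], [0, 0, 0], 5]]'

```text
time: 30.4
ee_pos: [0.5516, -0.1691, 0.0741]
tcp_rot: [180.0, -0.0, -152.8]
wrist_force: [-0.8, -0.1, -2.9]
opening: 0.0143
grasp_force: 111.1
```

```bash
python3 -c "
from h import *
state();plate('wrist')"
```

```text
30.4 [ 0.5516 -0.1691  0.0741] [ 180.    -0.  -152.8] [-0.8 -0.1 -2.9] [ 0.02 -0.01  0.03] 0.0143
wrist -100 [(-0.7, 390), (5.4, 415), (5.4, 420), (5.5, 416), (5.6, 418), (-0.6, 390)]
wrist -60 [(-0.5, 337), (5.4, 353), (5.4, 352), (5.5, 350), (5.5, 351), (-0.5, 328)]
wrist 0 [(-0.8, 274), (5.4, 280), (5.3, 278), (5.4, 276), (5.4, 283), (-0.6, 260)]
wrist 60 [(-0.6, 218), (5.1, 27), (4.9, 24), (5.3, 30), (5.3, 31), (-0.6, 218)]
wrist 100 [(-0.9, 8), None, None, None, None, (-1.0, 11)]
```

>>> servo_tool --moves '[[[0, 0, 0], [0, 0, -0.003], 5], [[0, 0, 0], [0, 0, -0.005], 5], [[0, 0, 0], [0, 0, -0.006], 5], [[0, 0, 0], [0, 0, -0.004], 5], [[0, 0, 0], [0, 0, -0.002], 5], [[0, 0, 0], [0, 0, 0], 5], [[0, 0, 0], [0, 0, 0], 5], [[0, 0, 0], [0, 0, 0], 5], [[0, 0, 0], [0, 0, 0], 5]]'

```text
time: 31.35
ee_pos: [0.5515, -0.1689, 0.0939]
tcp_rot: [180.0, -0.0, -152.8]
wrist_force: [0.6, 0.0, -2.4]
opening: 0.0144
grasp_force: 111.1
```

```bash
python3 -c "
from h import *
state();plate('wrist')
im,_=see('side');a=cv2.resize(im[90:240,220:440],(800,545));cv2.imwrite('pics/f.png',a[:,:,::-1])
marks(['ball1_center','ball2_center','ball3_center','ball4_center','figure','paint_jar','marker'],'side',1)"
```

```text
31.35 [ 0.5515 -0.1689  0.0939] [ 180.    -0.  -152.8] [ 0.6  0.  -2.4] [-0.01 -0.03 -0.02] 0.0144
wrist -100 [(-0.5, 330), (5.6, 343), (5.5, 336), (5.6, 340), (5.6, 348), (-0.4, 331)]
wrist -60 [(-0.5, 276), (5.5, 290), (5.5, 304), (5.5, 303), (5.5, 290), (-0.4, 274)]
wrist 0 [(-0.6, 224), (5.4, 240), (5.4, 240), (5.5, 239), (5.4, 240), (-0.5, 227)]
wrist 60 [(-0.6, 186), (5.3, 155), (5.4, 188), (5.4, 193), (5.4, 159), (-0.6, 189)]
wrist 100 [None, None, None, None, None, None]
side ball1_center 0.56 [ 0.4823 -0.209   0.0814]
side ball2_center 0.6 [ 0.6334 -0.1283  0.0824]
side ball3_center 0.62 [ 0.5117 -0.1916  0.0854]
side ball4_center 0.54 [ 0.5121 -0.1869  0.0822]
side figure 0.69 [0.6365 0.4496 0.0009]
side paint_jar 0.81 [0.7837 0.031  0.002 ]
side marker 0.76 [ 0.4021 -0.0123 -0.0013]
```

View pics/f.png

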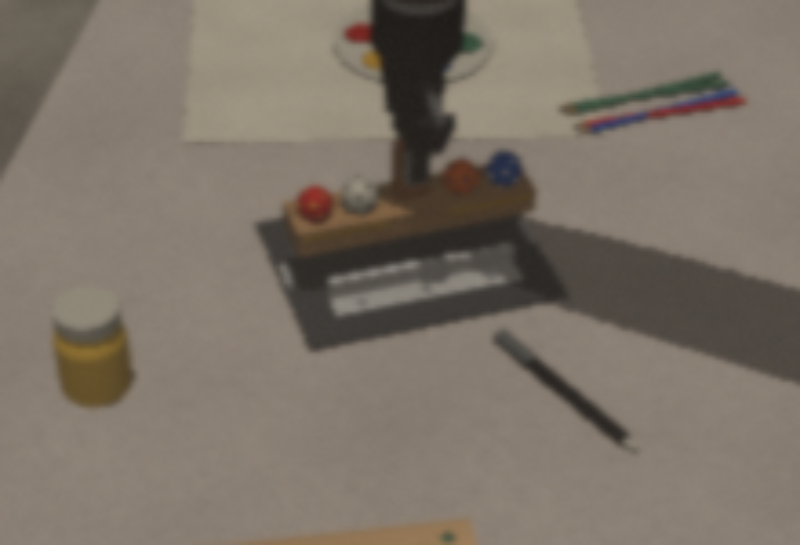

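The final view shows red (315,203), white (358,194), orange (462,177) and blue (505,168) in the held, level caddy, with the stand flat on the table and the jar and marker where they were.

```bash
python3 -c "
from workcell import *
print(job_done())"
```

```text
the job is handed in; nothing more can be done
None
```

The job is handed in: all four balls are in the caddy, which is held level and still about 2 cm clear of the stand; the stand is flat on the table, though its left edge lifted about 6 mm and its right about 2 mm during the rocking before settling back, and the figure, jar and marker were not touched.

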